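Slide the curing turntable past its spring catch

TASK

Cure the keycap: with your fingertips, slide the turntable sledge up to the spring catch of its track, hold the catch's release bar down and push the sledge on past it to the lamp, until the catch springs up again behind it; then let go. Push and press only: pinch or lift nothing and do not ram the sledge. The keycap must ride along upright on the platter; do not touch it or the knob, and leave the other things on the counter alone.

Things in the scene. Friction and masses are not known exactly. Their poses are not given: they have to be found in the camera images.
- station: Curing station fixed to the counter: flat track with base plate 8 mm thick (x -135 to +90, y -220 to +240 mm). Origin at counter level on the centre line of the track, below the catch's nose. +y runs along the track to the lamp end, +z up, -x is the side with the release bar. Rails at x = +-76 mm, 8 mm thick, tops at z 28 mm. 'Station' x, y, z below are in this frame.
- lamp (a point): Top centre of the lamp: a white column 100 mm wide (x), 52 mm deep and 208 mm high at the track's end, station y +184 to +236 mm.
- catch (a joint): Travel of the spring catch, m: 0 = up (blocks the track), 0.014 = fully down. One steel part, moving straight up and down: nose plus release bar. About 2.5 N start it, 6 N hold it fully down, and it springs back when let go. The sledge clears the nose from 0.0125 down. The nose can bind while the sledge is pushed hard against it.
- nose_top (a point): Centre of the top of the catch's nose, a steel block in the middle of the track, 44 mm wide, station y -7 to +7 mm; top at z 26 mm when up, 12 mm when down. It goes down with the bar.
- bar_end (a point): Point on top of the release bar, middle of its width, at its end away from the lamp. The bar is a flat strip outside the rail on the -x side: station x -120 to -84, y -195 to +12 mm, top at z 28 mm when up, 14 mm when fully down. From this point it runs 207 mm along station +y. Pressing it anywhere lowers the nose.
- sledge (a joint): Travel of the turntable sledge along the track, m: 0 = loading end, grows towards the lamp. Its leading edge (station y = travel - 60 mm) meets the raised nose at 0.053; its trailing edge has passed the nose at 0.207, and the catch springs up behind it; it stops at the lamp end at 0.212. It slides with 1 to 3 N and cannot come up out of the track.
- push_face (a point): Where to push along station +y: centre of the rear end face (42 mm wide, z 30 to 54 mm) of the sledge's side pod; station x -101, y = travel - 160 mm, z 42 mm. It moves with the sledge. Behind the face the release bar lies open to the fingers; beside it runs the narrower rear 40 mm of the housing (its side at x -80 mm).
- pod_top (a point): Middle of the top of the side pod: the pod overhangs the release bar, station x -122 to -80 mm, 100 mm long (the front 100 mm of the housing), z 30 to 54 mm, dark solar cell on top.
- platter_top (a point): Centre of the top of the round metal platter, 120 mm across, z 64 mm, on the sledge. It turns with a little friction. The white sledge housing below is 140 mm long, 160 mm wide, its top at z 54 mm, its underside in the track at z 14 mm.
- knob (a joint): Speed knob on top of the pod near its lamp end (black, 22 mm across, 14 mm high, top at z 68 mm), rad; 0 as set.
- keycap: The resin keycap to be cured, 18 x 18 x 11 mm, 10 to 15 g, standing loose on the platter within 40 mm of its centre; origin at the centre of its underside, z up.
- cap_a: Spare keycap, 18 x 18 x 11 mm, on the counter beyond the lamp; origin at its underside.
- cap_b: Second spare keycap, like cap_a.
- bowl: Stainless steel bowl, 116 mm across, 45 mm high; origin at the centre of its underside.
- funnel: Green silicone funnel standing on its wide mouth, 96 mm across, 74 mm high; origin at the centre of its mouth on the counter.
- resin_bottle: Small amber bottle, 52 mm across, 85 mm high; origin at the centre of its underside.
- brush: Cleaning brush 160 mm long, lying on the counter on the release bar's side; origin below its middle.
- clear_box: Clear plastic box with a hinged lid, 90 x 120 x 48 mm, on the far side of the station; origin at the centre of its underside.

How it is judged (in metres and radians):
On the way:
1. the robot's fingers hold the release bar down while the sledge's leading edge comes over the nose of the catch (value of joint catch above 0.0105 m and contact force between the fingers and catch above 0.3 N and value of joint sledge between 0.055 and 0.2 m), for 0.05 s.
At the end, for the whole second after the job is handed in: The sledge stands at rest at the lamp end (travel above 0.2055 m) with the catch sprung up behind it (within 2 mm of its top position), the keycap still upright on the platter (within 55 mm of its centre), the knob within 0.25 rad of its setting (value of joint sledge above 0.2055 m and value of joint catch below 0.002 m and not (velocity of joint sledge above 0.01 m/s or velocity of joint sledge below -0.01 m/s) and horizontal distance between keycap and platter_top below 0.055 m and angle between keycap's own z axis and vertical below 0.2 rad and distance between keycap and platter_top below 0.06 m and linear speed of keycap below 0.02 m/s and value of joint knob between -0.25 and 0.25 rad); the robot touches nothing.
It fails at once if the keycap on the platter is touched by the robot (contact force between any of the fingers, the arm and keycap above 0.2 N).
It fails at once if the keycap is lifted, tipped over or leaves the platter (horizontal distance between keycap and platter_top above 0.058 m or z of keycap in the frame of platter_top above 0.015 m or angle between keycap's own z axis and vertical above 0.7 rad).
It fails at once if the sledge is rammed (more than 40 N) (contact force between the fingers and sledge above 40 N).
It fails at once if the knob is touched or turned (value of joint knob above 0.3 rad or value of joint knob below -0.3 rad or contact force between the fingers and knob above 0.5 N).
It fails at once if one of the other things on the counter is moved or lifted (distance of any of cap_a, cap_b, bowl, funnel, resin_bottle, brush from where it was at the start of the episode above 0.02 m or contact force between the fingers and clear_box above 5 N).
It also fails if it takes over 40 s, if anything falls off the work surface, if the arm or the gripper's body presses on something with over 40 N, if the wrist force passes 120 N, or if a joint passes its speed limit or range.

ROBOT

A 6-joint arm with a two-finger parallel gripper is mounted at the origin on the work surface. World frame = base frame: x ahead of the robot, y to its left, z up, the work surface at z = 0. Lengths are in mm, angles in rad, forces in N, time in s.
With the tool pointing down it reaches from about 350 to 975 mm from the base axis. Payload 7.1 kg.
Tool frame: the origin (TCP) lies at the very end of the fingers, on their centre line; the grasp point (between the pads) lies 19 mm behind it (ctrl.grip_point_offset is the distance from the TCP to the grasp point, in mm); z points along the fingers, y is the direction in which the jaws open and shut (so a half turn about z gives the same grasp; the last joint's range is limited). The gripper opens to 88 mm and grips with 3 to 60 N. Pads are 20 mm wide; open, the fingers measure 115 mm over their backs; the gripper's body (75 mm by 178 mm) begins 61 mm behind the grasp point.
Start: joints at [-1.184, 0.423, 1.63, -0, 1.089, -0.019], TCP at [246.737, -574.218, 222.675] pointing down, gripper open.
Joint ranges: [-3, 3], [-0.9, 2.11], [0.09, 2.58], [-1.31, 4.45], [0.11, 2.69], [-2.54, 2.54]. Speed limits (rad/s): [2.39, 2.39, 3.01, 3.14, 3.14, 3.14].

INTERFACE

Orientations are given as a rotation vector (axis times angle).
In Python, from workcell import ctrl gives the robot as it stands.
- The arm moves only by the tool move_arm, never from a script. Its argument "increments" is one flat list of numbers, 5 for each row, row after row: the closure in counts, from 0 (fully open) to 255 (shut), then the shift along the tool's x, y, z in mm, then the turn about the tool's z in degrees. In form: [grip, dx, dy, dz, yaw, grip, dx, dy, dz, yaw, ...]. A call has 1 to 12 rows; each row is the pose to reach, as a shift and turn from the pose measured when the call began, along the tool's axes at that moment; what a row does not reach only later rows make up. A row lasts 1/8 s, in which the tool goes at most 62.5 mm and 10.7 degrees, less where a joint would pass 70% of its speed; a pose out of reach is approached as far as the arm can. A call with a gripper value outside its range is refused whole. The fingers move at their own pace and stop on an object; the grip force is fixed at half the most. Time passes only in rows, so rows that repeat a pose let the fingers close. It gives the time, the measured TCP pose, the force and the opening at its end, in the units of the state.
- ctrl.get_obs(): the state, without advancing time (a new reading comes with each control period).
- ctrl.get_image(name): name is "scene" or "top"; returns a dict with "frame" (400x640x3 uint8, red, green, blue), "vertical_fov" (degrees; the focal length in pixels is half the picture's height over the tangent of half this angle, whatever the lens; pixels are square), "cx", "cy" (the principal point, pixels), "distortion" ([k1, k2, p1, p2, k3] as OpenCV has them; the pictures are not rectified), "pose" (4x4, takes a point from camera to world coordinates). Camera axes: x right, y down, z forward; pixel columns grow to the right and rows downward; lengths in mm; the calibration is good to about 2 mm. A picture is of the moment at which its call begins. There is no depth.
- ctrl.close_job(): hands the job in, once; it reports no verdict.
The state is a dict: "t": time; "qpos": joint angles; "qvel": joint speeds; "joint_torque": joint torques, N m; "ee_pos": TCP position; "orientation": TCP orientation; "ft_force": force on the tool from outside, world axes, zero at the start; "moment": the same for the moment, N m; "width": finger opening in mm.
Only numpy, scipy, OpenCV 4.12 (cv2) and the standard library are available. Lean on these libraries where they do the work, as an engineer would, in place of code of your own. Each camera call takes 0.05 s, during which the arm holds its last target.

## Working session

There is one attempt and no reset: what is moved stays moved. The work goes in short steps, Python scripts to look and compute and a tool call to move; the robot and the scene stay as the last step left them, time stands still between calls to the robot, and variables do not carry over. Pictures are saved under pics/ and viewed, and the job is handed in when it is done.

Besides the shell and the picture viewer there is one more tool, called after "Request:" as name(argument=value, ...) on one line, values as JSON. move_arm: Moves the arm, as the interface text tells. Its arguments: {"type":"object","properties":{"increments":{"type":"array","items":{"type":"number"}}},"required":["increments"]}

```bash
mkdir -p pics; python3 - <<'E'
from workcell import ctrl
import cv2, numpy as np
o=ctrl.get_obs()
for k,v in o.items(): print(k,np.round(v,3))
for n in("scene","top"):
    d=ctrl.get_image(n); cv2.imwrite(f"pics/{n}0.png",d["frame"][:,:,::-1])
    print(n,{k:np.round(v,3).tolist() for k,v in d.items() if k!="frame"})
E
```

```text
t 0.0
qpos [-1.184  0.424  1.631  0.     1.089 -0.019]
qvel [ 0.     0.    -0.001  0.002  0.001 -0.002]
joint_torque [-1.0000e-03 -5.4464e+01 -2.7367e+01  6.4000e-02  2.3000e-02 -0.0000e+00]
ee_pos [ 246.53  -573.738  221.929]
orientation [-3.076 -0.633  0.   ]
ft_force [ 0.033  0.593 -0.667]
moment [ 0.022  0.013 -0.026]
width 88.074
scene {'vertical_fov': 54.223, 'cx': 314.783, 'cy': 204.67, 'distortion': [-0.008, 0.0, 0.0, 0.0, 0.0], 'pose': [[-0.818, 0.382, -0.431, 959.644], [0.576, 0.545, -0.61, 603.558], [0.001, -0.747, -0.665, 719.135], [0.0, 0.0, 0.0, 1.0]]}
top {'vertical_fov': 50.729, 'cx': 321.027, 'cy': 206.388, 'distortion': [-0.03, 0.0, 0.0, 0.0, 0.0], 'pose': [[0.002, -0.995, 0.1, 476.133], [-1.0, -0.005, -0.027, 80.942], [0.027, -0.1, -0.995, 1176.281], [0.0, 0.0, 0.0, 1.0]]}
```

View pics/scene0.png

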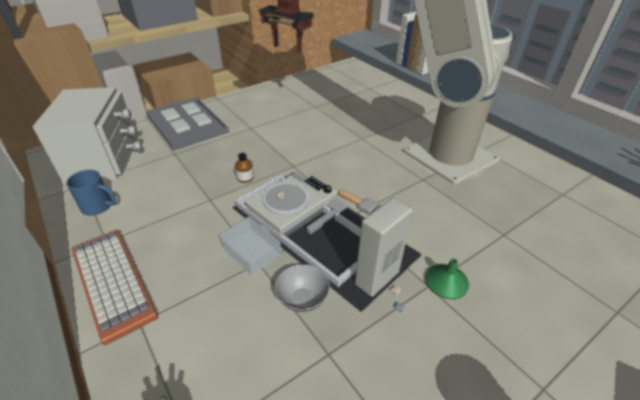

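View pics/top0.png

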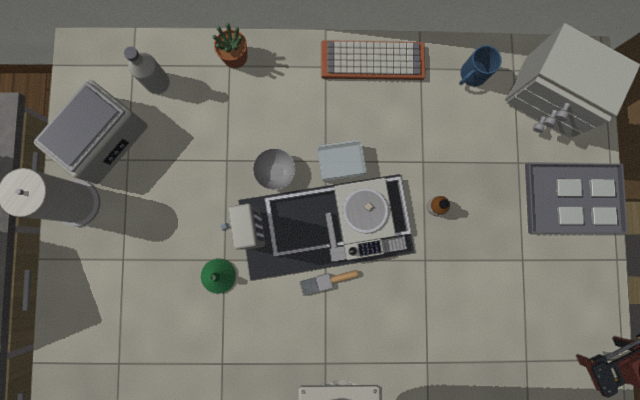

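```bash
cat > h.py <<'E'
import numpy as np, cv2
from workcell import ctrl
def cam(d):
    f=d["frame"].shape[0]/2/np.tan(np.radians(d["vertical_fov"])/2)
    return np.array([[f,0,d["cx"]],[0,f,d["cy"]],[0,0,1]]),np.array(d["distortion"]),np.array(d["pose"])
def ray(d,uv):
    K,D,P=cam(d); p=cv2.undistortPoints(np.array(uv,float).reshape(-1,1,2),K,D).reshape(-1,2)
    v=np.c_[p,np.ones(len(p))]@P[:3,:3].T
    return P[:3,3],v
def onz(d,uv,z):
    o,v=ray(d,uv); return o+v*((np.asarray(z)-o[2])/v[:,2])[:,None]
def proj(d,X):
    K,D,P=cam(d); R=P[:3,:3].T
    return cv2.projectPoints(np.array(X,float).reshape(-1,1,3),cv2.Rodrigues(R)[0],-R@P[:3,3],K,D)[0].reshape(-1,2)
def st(o,yaw,X):  # station->world
    X=np.atleast_2d(X).astype(float);c,s=np.cos(yaw),np.sin(yaw)
    return X@np.array([[c,-s,0],[s,c,0],[0,0,1]]).T+np.r_[o,0]
E
python3 - <<'E'
from h import *
d=ctrl.get_image("top"); np.save("top0.npy",d["frame"])
cv2.imwrite("pics/topz.png",cv2.resize(d["frame"][165:290,215:425,::-1],None,fx=3.8,fy=3.8,interpolation=cv2.INTER_CUBIC))
d=ctrl.get_image("scene")
cv2.imwrite("pics/scz.png",cv2.resize(d["frame"][165:315,220:430,::-1],None,fx=3.8,fy=3.8,interpolation=cv2.INTER_CUBIC))
E
```

```text
(no output)
```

View pics/topz.png

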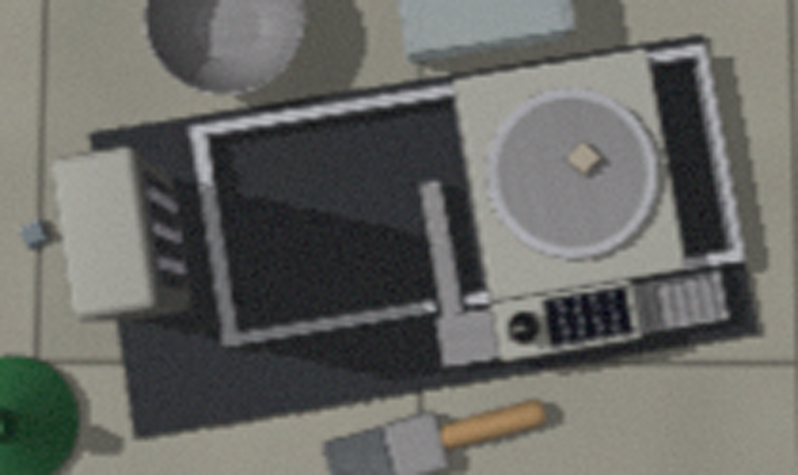

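View pics/scz.png

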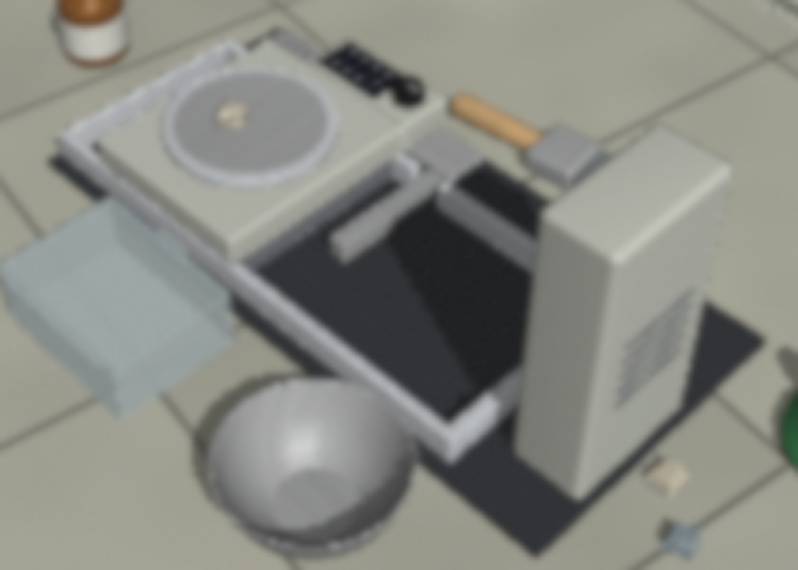

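```bash
python3 - <<'E'
from h import *
d=ctrl.get_image("top")
z=lambda p:(np.array(p,float)+.5)/3.8-.5+[215,165]
s=lambda p:(np.array(p,float)+.5)/3.8-.5+[220,165]
P=onz(d,z([[92,135],[135,437],[762,333],[704,38]]),8.)
M=np.array([[90,240],[-135,240],[-135,-220],[90,-220]],float)
W=P[:,:2]
print(np.round(P,1), [round(np.linalg.norm(W[i]-W[(i+1)%4]),1) for i in range(4)])
mc,wc=M.mean(0),W.mean(0)
a=M-mc;b=W-wc
yaw=np.arctan2((a[:,0]*b[:,1]-a[:,1]*b[:,0]).sum(),(a*b).sum())
R=np.array([[np.cos(yaw),-np.sin(yaw)],[np.sin(yaw),np.cos(yaw)]])
o=wc-R@mc
print("yaw",yaw,np.degrees(yaw),"o",o,"res",np.round(W-(M@R.T+o),1))
inv=lambda X:np.c_[(X[:,:2]-o)@R,X[:,2]]
# checks
for n,p,h in [("bar end corners",[[718,275],[728,320]],28),("platter c",[[578,172]],64),("keycap",[[585,158]],75),("knob",[[524,327]],68),("pod rear corners",[[630,284],[638,340]],54),("pod front",[[497,355]],54),("nose tip/right corners",[[421,183],[440,183]],26),("bar front",[[442,365],[492,358]],28),("housing corners front far/rear far",[[455,80],[648,50]],54),("brush ends",[[327,450],[543,410]],8)]:
    q=onz(d,z(p),float(h)); print(n,np.round(q,1).tolist(),"st",np.round(inv(q),1).tolist())
d2=ctrl.get_image("scene")
for n,p,h in [("platter c",[[250,126]],64),("lamp top c",[[637,195]],208),("plate corner",[[763,342],[536,555],[52,158]],8),("nose",[[345,240]],26)]:
    q=onz(d2,s(p),float(h)); print(n,np.round(q,1).tolist(),"st",np.round(inv(q),1).tolist())
E
```

```text
[[ 610.3  277.6    8. ]
 [ 392.2  242.2    8. ]
 [ 467.4 -212.5    8. ]
 [ 685.4 -173.3    8. ]] [np.float64(220.9), np.float64(460.9), np.float64(221.4), np.float64(457.1)]
yaw 0.16530387825420662 9.471214561110425 o [562.68013926  27.35115236] res [[-1.6 -1.3]
 [ 2.2  0.4]
 [ 1.7 -0.6]
 [-2.3  1.5]]
bar end corners [[509.1, -176.3, 28.0], [476.8, -183.0, 28.0]] st [[-86.4, -192.0, 28.0], [-119.3, -193.3, 28.0]]
platter c [[579.7, -70.8, 64.0]] st [[0.6, -99.6, 64.0]]
keycap [[588.4, -74.2, 75.0]] st [[8.7, -104.4, 75.0]]
knob [[471.8, -32.0, 68.0]] st [[-99.4, -43.5, 68.0]]
pod rear corners [[501.9, -108.1, 54.0], [462.8, -113.3, 54.0]] st [[-82.3, -123.6, 54.0], [-121.6, -122.3, 54.0]]
pod front [[452.3, -14.4, 54.0]] st [[-115.8, -23.0, 54.0]]
nose tip/right corners [[574.7, 37.7, 26.0], [574.8, 24.0, 26.0]] st [[13.6, 8.2, 26.0], [11.4, -5.3, 26.0]]
bar front [[444.6, 22.6, 28.0], [449.6, -13.1, 28.0]] st [[-117.2, 14.8, 28.0], [-118.2, -21.3, 28.0]]
housing corners front far/rear far [[645.6, 14.7, 54.0], [668.1, -123.0, 54.0]] st [[79.7, -26.1, 54.0], [79.3, -165.6, 54.0]]
brush ends [[383.2, 104.4, 8.0], [411.8, -51.6, 8.0]] st [[-164.4, 105.5, 8.0], [-161.8, -53.0, 8.0]]
platter c [[582.0, -62.3, 64.0]] st [[4.3, -91.6, 64.0]]
lamp top c [[534.2, 240.7, 208.0]] st [[7.0, 215.1, 208.0]]
plate corner [[395.6, 244.0, 8.0], [613.0, 280.4, 8.0], [684.6, -170.8, 8.0]] st [[-129.1, 241.2, 8.0], [91.2, 241.3, 8.0], [87.6, -215.5, 8.0]]
nose [[569.9, 32.8, 26.0]] st [[8.0, 4.2, 26.0]]
```

```bash
cat >> h.py <<'E'
from scipy.spatial.transform import Rotation as Ro
O=np.array([562.7,27.4]);YAW=0.1653
def here():
    o=ctrl.get_obs();R=Ro.from_rotvec(o["orientation"]).as_matrix();p=np.array(o["ee_pos"])
    c,s=np.cos(YAW),np.sin(YAW);S=np.array([[c,-s,0],[s,c,0],[0,0,1]])
    ps=S.T@(p-np.r_[O,0])
    return o,R,p,S,ps
def goal(x,y,z):
    o,R,p,S,ps=here()
    t=st(O,YAW,[x,y,z])[0]
    a=np.arctan2(R[1,0],R[0,0]); yaw=-np.degrees(YAW-a)
    print("t",round(o["t"],2),"station",np.round(ps,1),"world goal",np.round(t,1),"shift",np.round(R.T@(t-p),1),"yaw",round(yaw,2),"Fst",np.round(S.T@o["ft_force"],1),"w",round(o["width"],1))
E
python3 - <<'E'
from h import *
goal(-102,-165,120)
E
```

```text
t 0.3 station [-410.7 -541.3  222.4] world goal [ 489.2 -152.1  120. ] shift [ 389.4 -291.8  102.6] yaw 13.78 Fst [-0.2  0.5  0.2] w 87.5
```

Request:
move_arm(increments=[255,20,-15,5,1,255,60,-45,15,2.5,255,105,-79,28,4,255,152,-114,40,5.5,255,200,-150,53,7,255,247,-185,65,8.5,255,293,-220,77,10,255,333,-250,88,11.5,255,365,-273,96,13,255,383,-287,101,13.8,255,389.4,-291.8,102.6,13.8,255,389.4,-291.8,102.6,13.8])

```text
t: 1.8
ee_pos: [489.2, -152.3, 120.0]
orientation: [-3.13, -0.26, 0.0]
ft_force: [0.3, -0.0, -0.1]
width: 0.5
```

```bash
python3 - <<'E'
from h import *
goal(-102,-165,40)
d=ctrl.get_image("top")
cv2.imwrite("pics/topz1.png",cv2.resize(d["frame"][165:315,215:425,::-1],None,fx=3.8,fy=3.8,interpolation=cv2.INTER_CUBIC))
d=ctrl.get_image("scene")
cv2.imwrite("pics/scz1.png",cv2.resize(d["frame"][105:255,220:430,::-1],None,fx=3.8,fy=3.8,interpolation=cv2.INTER_CUBIC))
E
```

```text
t 1.8 station [-102.  -165.1  120. ] world goal [ 489.2 -152.1   40. ] shift [ 0.1 -0.1 80. ] yaw 0.03 Fst [ 0.3 -0.1 -0.1] w 0.5
```

View pics/topz1.png

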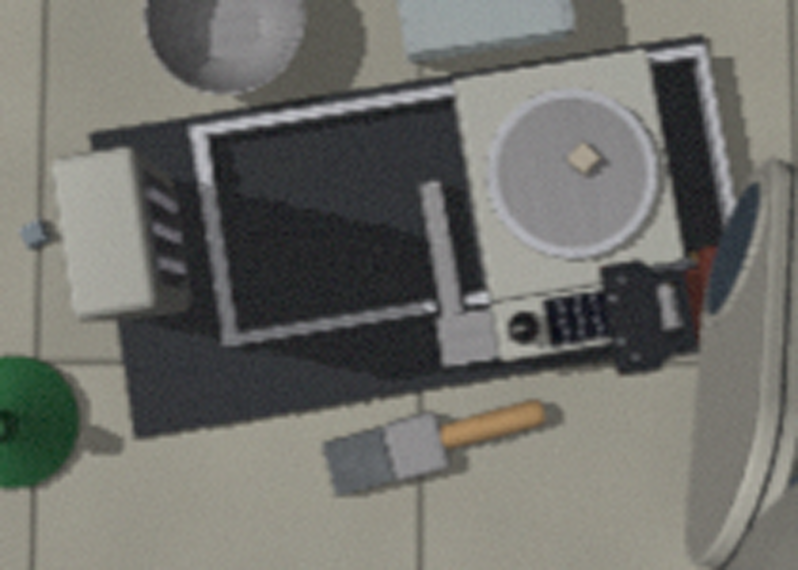

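View pics/scz1.png

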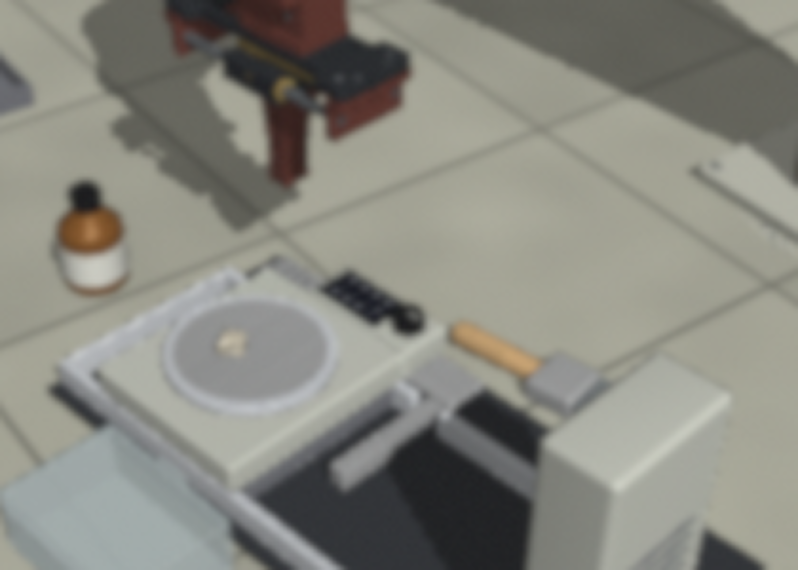

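Request:
move_arm(increments=[255,0,0,20,0,255,0,0,45,0,255,0,0,68,0,255,0,0,80,0,255,0,0,82,0,255,0,0,82,0])

```text
t: 2.65
ee_pos: [489.3, -153.2, 38.7]
orientation: [3.131, 0.258, 0.001]
ft_force: [0.2, 0.2, 0.6]
width: 0.7
```

Request:
move_arm(increments=[255,0,-4,0,0,255,0,-8,0,0,255,0,-12,0,0,255,0,-16,0,0,255,0,-19,0,0,255,0,-22,0,0,255,0,-25,0,0,255,0,-28,0,0,255,0,-31,0,0,255,0,-34,0,0,255,0,-36,0,0,255,0,-36,0,0])

```text
t: 4.15
ee_pos: [483.3, -117.5, 38.6]
orientation: [-3.131, -0.258, -0.001]
ft_force: [-0.2, -0.6, 0.2]
width: 0.7
```

```bash
python3 - <<'E'
from h import *
goal(-102,-165,38)
d=ctrl.get_image("top")
cv2.imwrite("pics/topz2.png",cv2.resize(d["frame"][165:315,215:425,::-1],None,fx=3.8,fy=3.8,interpolation=cv2.INTER_CUBIC))
d=ctrl.get_image("scene")
cv2.imwrite("pics/scz2.png",cv2.resize(d["frame"][105:255,220:430,::-1],None,fx=3.8,fy=3.8,interpolation=cv2.INTER_CUBIC))
E
```

```text
t 4.15 station [-102.1 -129.9   38.6] world goal [ 489.2 -152.1   38. ] shift [ 0.2 35.1  0.6] yaw -0.06 Fst [-0.3 -0.5  0.2] w 0.7
```

View pics/topz2.png

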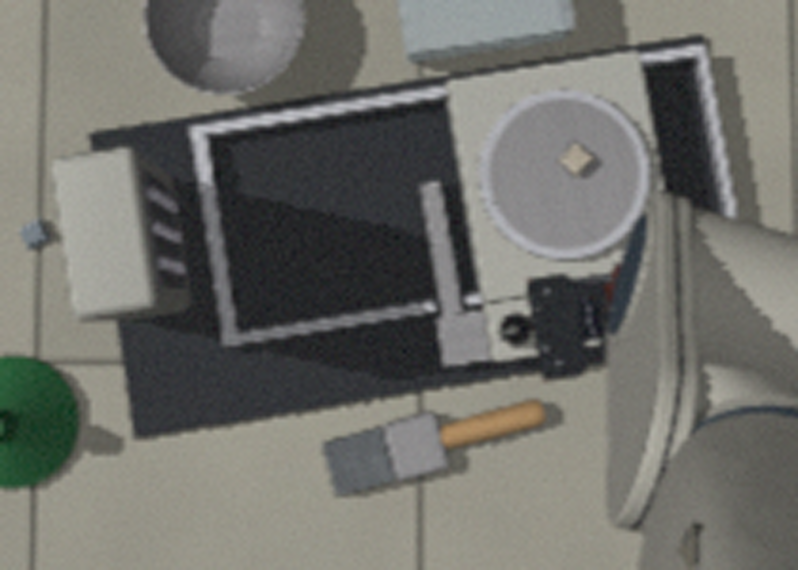

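View pics/scz2.png

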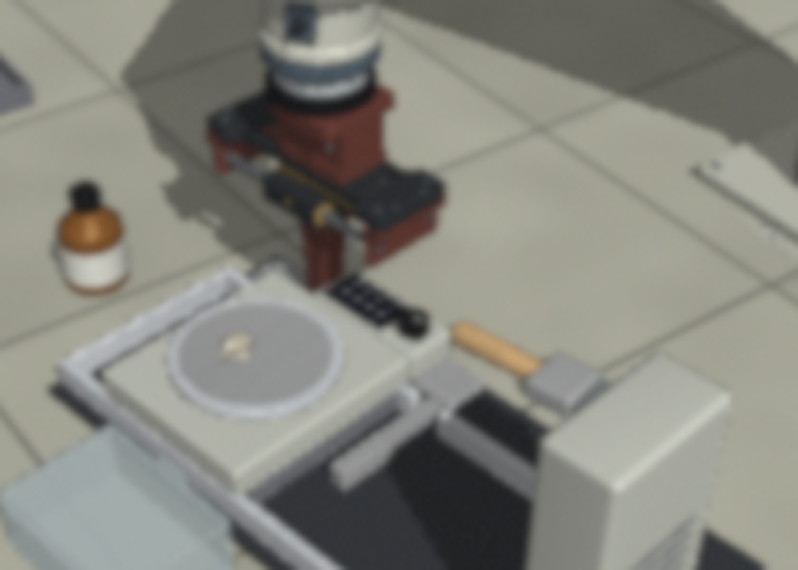

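Request:
move_arm(increments=[255,0,-2,0,0,255,0,-4,0,0,255,0,-4,0,0,255,0,-1,0,0,255,0,1,0,0,255,0,1,6,0,255,0,1,11,0,255,0,1,15,0,255,0,1,18,0,255,0,1,18,0])

```text
t: 5.5
ee_pos: [483.5, -118.7, 20.5]
orientation: [-3.131, -0.257, -0.001]
ft_force: [-1.5, -1.1, 3.4]
width: 0.3
```

```bash
python3 - <<'E'
from h import *
goal(-102,-131,14)
E
```

```text
t 5.5 station [-102.1 -131.1   20.5] world goal [ 483.6 -118.6   14. ] shift [ 0.1 -0.1  6.5] yaw -0.07 Fst [-1.7 -0.8  3.4] w 0.3
```

Request:
move_arm(increments=[255,0,0,3,0,255,0,0,5,0,255,0,0,6.5,0,255,0,0,7,0,255,0,0,7,0])

```text
t: 6.12
ee_pos: [483.6, -118.7, 14.0]
orientation: [3.131, 0.258, 0.001]
ft_force: [-2.8, -1.6, 12.2]
width: 0.3
```

```bash
python3 - <<'E'
from h import *
goal(-102,-131,14)
d=ctrl.get_image("top")
cv2.imwrite("pics/topz3.png",cv2.resize(d["frame"][165:315,215:425,::-1],None,fx=3.8,fy=3.8,interpolation=cv2.INTER_CUBIC))
d=ctrl.get_image("scene")
cv2.imwrite("pics/scz3.png",cv2.resize(d["frame"][105:255,220:430,::-1],None,fx=3.8,fy=3.8,interpolation=cv2.INTER_CUBIC))
E
```

```text
t 6.12 station [-102.1 -131.1   14. ] world goal [ 483.6 -118.6   14. ] shift [ 0.1 -0.1 -0. ] yaw -0.07 Fst [-3.  -1.2 12.2] w 0.3
```

View pics/scz3.png

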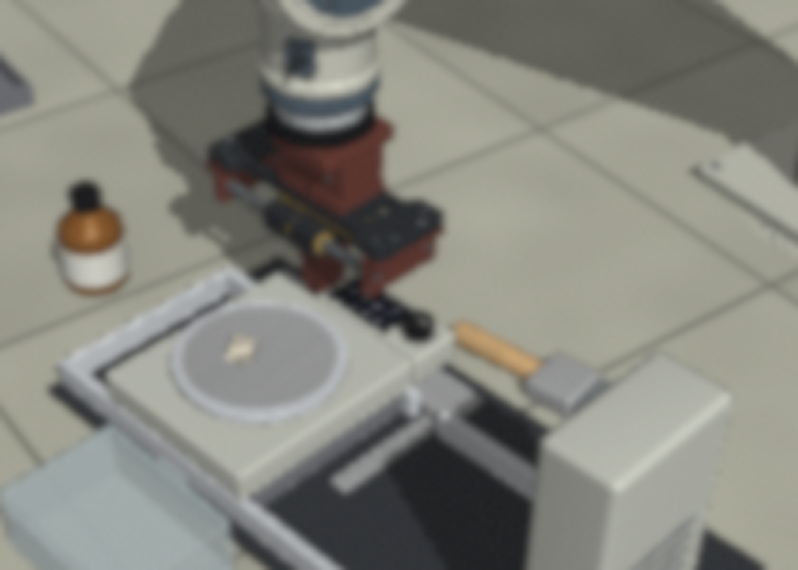

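View pics/topz3.png

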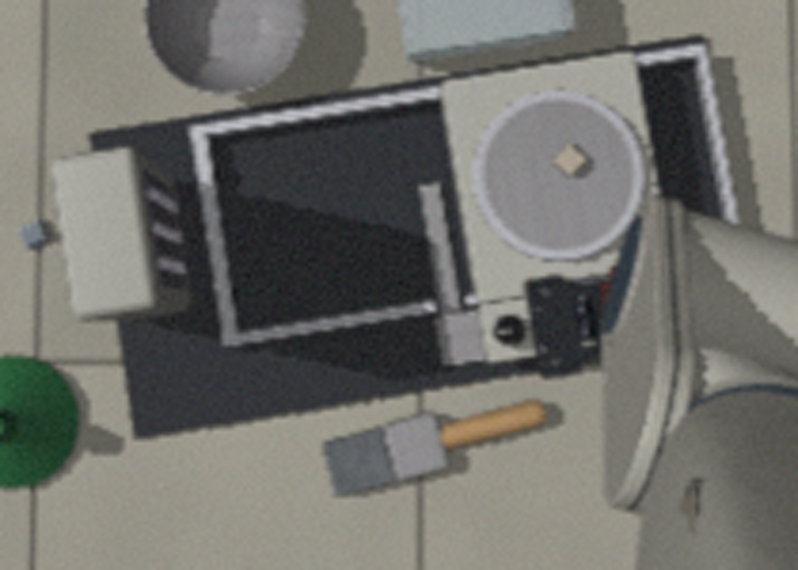

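Request:
move_arm(increments=[255,0,-3,0.3,0,255,0,-6,0.3,0,255,0,-9,0.3,0,255,0,-12,0.3,0,255,0,-15,0.3,0,255,0,-18,0.3,0,255,0,-21,0.3,0,255,0,-24,0.3,0,255,0,-27,0.3,0,255,0,-30,0.3,0])

```text
t: 7.48
ee_pos: [480.0, -90.0, 14.2]
orientation: [3.129, 0.258, 0.005]
ft_force: [-0.1, -7.3, 7.9]
width: 0.2
```

```bash
python3 - <<'E'
from h import *
goal(-102,-91,14)
d=ctrl.get_image("top")
cv2.imwrite("pics/topz4.png",cv2.resize(d["frame"][165:315,215:425,::-1],None,fx=3.8,fy=3.8,interpolation=cv2.INTER_CUBIC))
E
```

```text
t 7.47 station [-100.9 -102.2   14.2] world goal [477.1 -79.1  14. ] shift [ -1.1 -11.2   0.2] yaw -0.04 Fst [-1.3 -7.2  7.9] w 0.2
```

View pics/topz4.png

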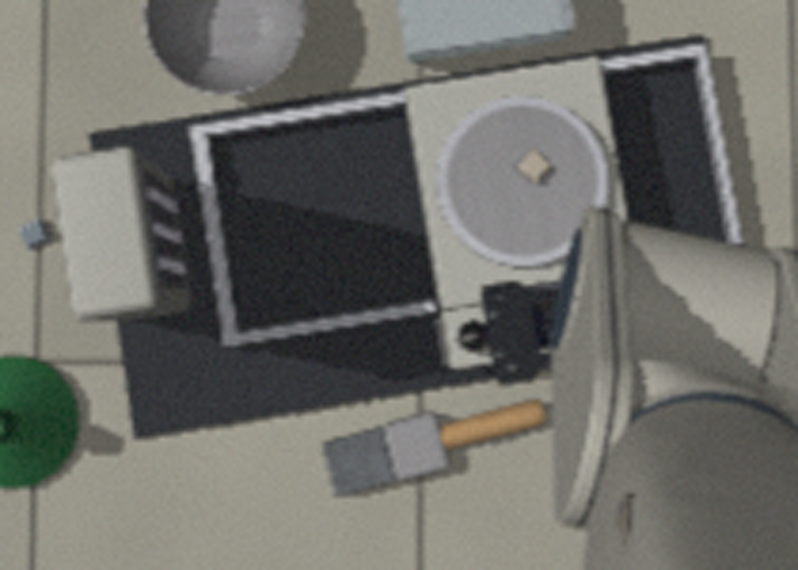

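Request:
move_arm(increments=[255,-0.3,-3,0.3,0,255,-0.6,-6,0.3,0,255,-1,-10,0.3,0,255,-1,-14,0.3,0,255,-1,-18,0.3,0,255,-1,-22,0.3,0,255,-1,-26,0.3,0,255,-1,-30,0.3,0,255,-1,-34,0.3,0,255,-1,-37,0.3,0,255,-1,-39,0.3,0,255,-1,-40,0.3,0])

```text
t: 9.02
ee_pos: [473.9, -50.8, 14.3]
orientation: [3.128, 0.258, 0.01]
ft_force: [1.4, -3.2, 6.4]
width: 0.3
```

```bash
python3 - <<'E'
from h import *
goal(-102,-62,36)
d=ctrl.get_image("top")
cv2.imwrite("pics/topz5.png",cv2.resize(d["frame"][165:315,215:425,::-1],None,fx=3.8,fy=3.8,interpolation=cv2.INTER_CUBIC))
E
```

```text
t 9.03 station [-100.5  -62.6   14.3] world goal [472.3 -50.5  36. ] shift [ -1.4  -0.5 -21.7] yaw -0.02 Fst [ 0.9 -3.4  6.4] w 0.3
```

View pics/topz5.png

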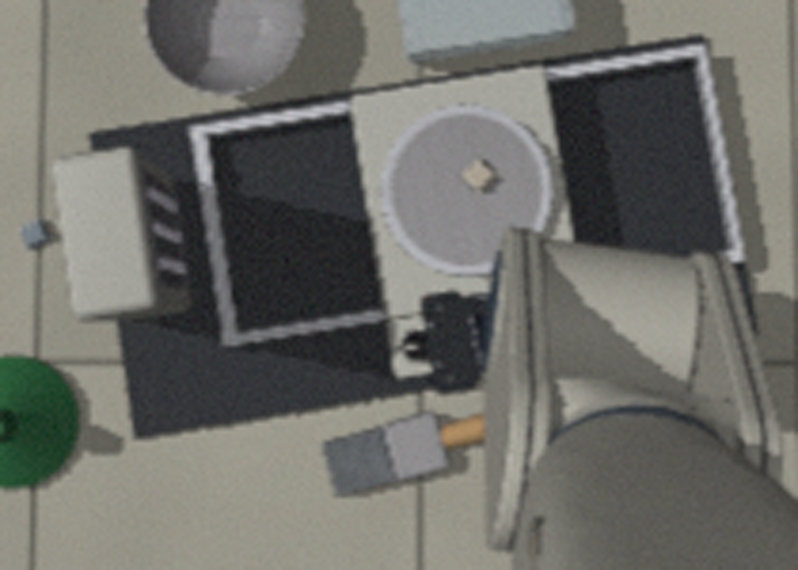

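Request:
move_arm(increments=[255,-1,2,0,0,255,-1.5,3,-6,0,255,-1.5,3,-14,0,255,-1.5,3,-20,0,255,-1.5,3,-22,0,255,-1.5,3,-22,0])

```text
t: 9.82
ee_pos: [472.8, -53.9, 36.4]
orientation: [3.128, 0.258, 0.01]
ft_force: [0.7, 0.4, 0.2]
width: 0.5
```

Request:
move_arm(increments=[255,0,-3,0,0,255,0,-7,0,0,255,0,-12,0,0,255,0,-17,0,0,255,0,-22,0,0,255,0,-27,0,0,255,0,-32,0,0,255,0,-37,0,0,255,0,-42,0,0,255,0,-46,0,0,255,0,-49,0,0,255,0,-50,0,0])

```text
t: 11.32
ee_pos: [464.4, -4.4, 36.3]
orientation: [3.128, 0.259, 0.01]
ft_force: [-0.9, -3.6, -0.4]
width: 0.3
```

```bash
python3 - <<'E'
from h import *
goal(-102,38,36)
d=ctrl.get_image("top")
cv2.imwrite("pics/topz6.png",cv2.resize(d["frame"][165:315,215:425,::-1],None,fx=3.8,fy=3.8,interpolation=cv2.INTER_CUBIC))
E
```

```text
t 11.32 station [-102.2  -15.2   36.3] world goal [455.8  48.1  36. ] shift [  0.2 -53.2   0.1] yaw -0.01 Fst [-1.4 -3.4 -0.4] w 0.3
```

View pics/topz6.png

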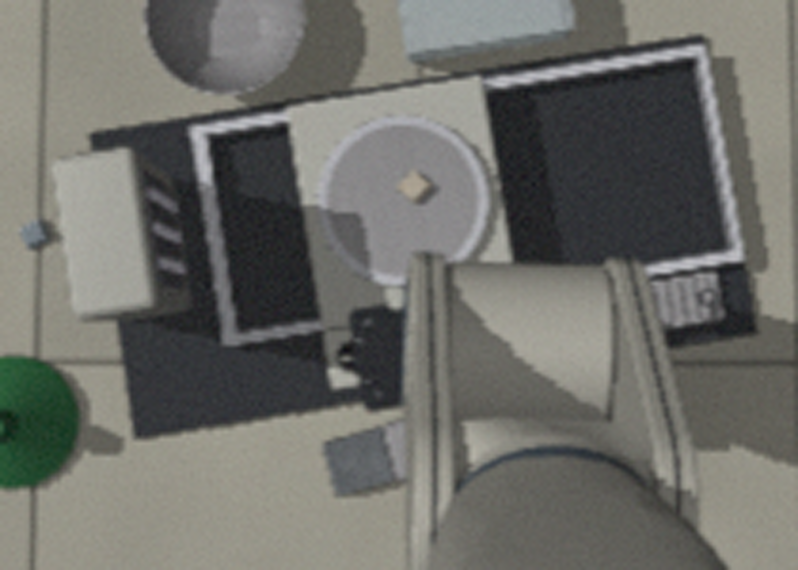

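Request:
move_arm(increments=[255,0,-3,0,0,255,0,-7,0,0,255,0,-12,0,0,255,0,-17,0,0,255,0,-22,0,0,255,0,-27,0,0,255,0,-31,0,0,255,0,-35,0,0,255,0,-38,0,0,255,0,-41,0,0,255,0,-43,0,0,255,0,-44,0,0])

```text
t: 12.88
ee_pos: [457.2, 39.1, 36.2]
orientation: [3.129, 0.259, 0.01]
ft_force: [-2.0, -4.5, 3.3]
width: 0.8
```

```bash
python3 - <<'E'
from h import *
goal(-102,38,36)
d=ctrl.get_image("top")
cv2.imwrite("pics/topz7.png",cv2.resize(d["frame"][165:315,215:425,::-1],None,fx=3.8,fy=3.8,interpolation=cv2.INTER_CUBIC))
E
```

```text
t 12.88 station [-102.2   28.9   36.2] world goal [455.8  48.1  36. ] shift [ 0.2 -9.1  0.1] yaw -0.02 Fst [-2.7 -4.1  3.3] w 0.8
```

View pics/topz7.png

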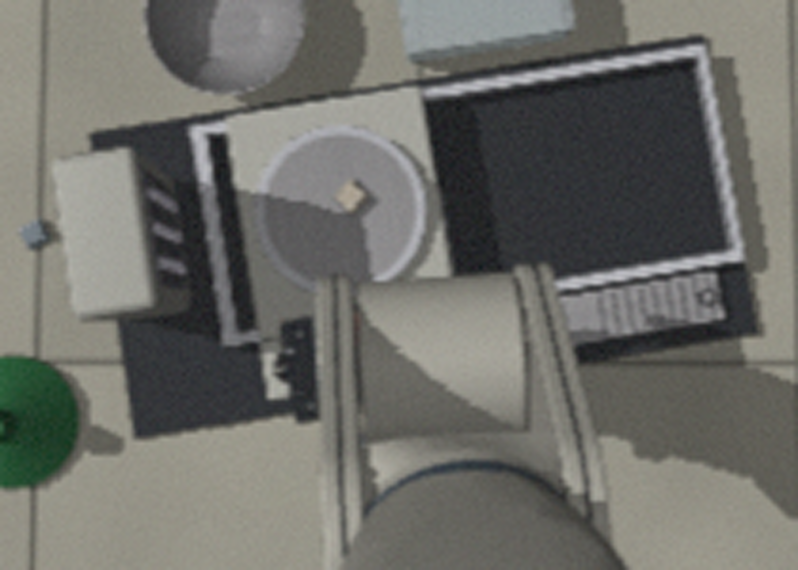

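Request:
move_arm(increments=[255,0,-1.5,0,0,255,0,-3,0,0,255,0,-4.5,0,0,255,0,-6,0,0,255,0,-7,0,0,255,0,-8,0,0,255,0,-8,0,0])

```text
t: 13.8
ee_pos: [455.9, 47.2, 36.1]
orientation: [3.129, 0.258, 0.01]
ft_force: [-1.3, -2.5, 1.7]
width: 0.5
```

```bash
python3 - <<'E'
from h import *
goal(-102,38,36)
E
```

```text
t 13.8 station [-102.1   37.1   36.1] world goal [455.8  48.1  36. ] shift [ 0.1 -0.9  0.1] yaw -0.03 Fst [-1.6 -2.3  1.7] w 0.5
```

Request:
move_arm(increments=[255,0,-0.7,0,0,255,0,-1.4,0,0,255,0,-2,0,0,255,0,-2,0,0])

```text
t: 14.3
ee_pos: [455.8, 49.5, 36.1]
orientation: [3.129, 0.258, 0.011]
ft_force: [-0.7, 0.1, 0.5]
width: 0.3
```

```bash
python3 - <<'E'
from h import *
goal(-102,38,36)
d=ctrl.get_image("top")
cv2.imwrite("pics/topz8.png",cv2.resize(d["frame"][165:315,215:425,::-1],None,fx=3.8,fy=3.8,interpolation=cv2.INTER_CUBIC))
d=ctrl.get_image("scene")
cv2.imwrite("pics/scz8.png",cv2.resize(d["frame"][145:295,220:430,::-1],None,fx=3.8,fy=3.8,interpolation=cv2.INTER_CUBIC))
E
```

```text
t 14.3 station [-101.8   39.4   36.1] world goal [455.8  48.1  36. ] shift [-0.2  1.4  0.1] yaw -0.03 Fst [-0.7  0.2  0.5] w 0.3
```

View pics/topz8.png

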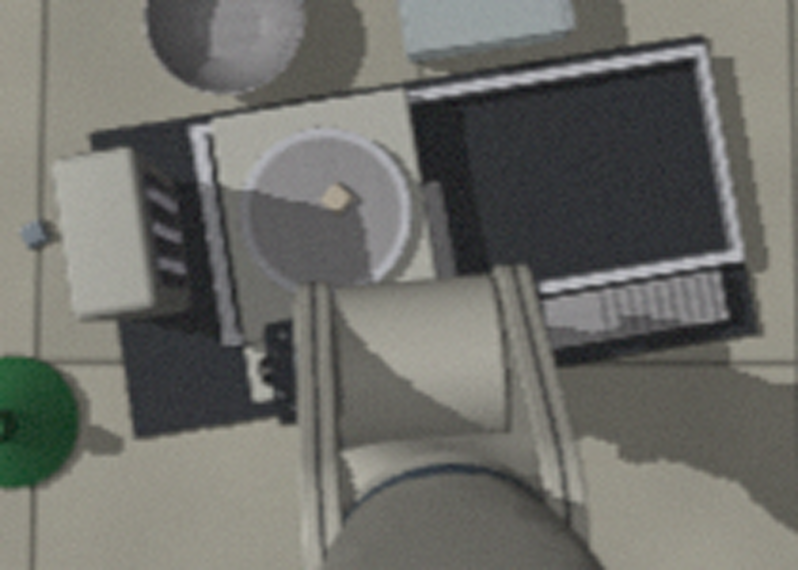

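View pics/scz8.png

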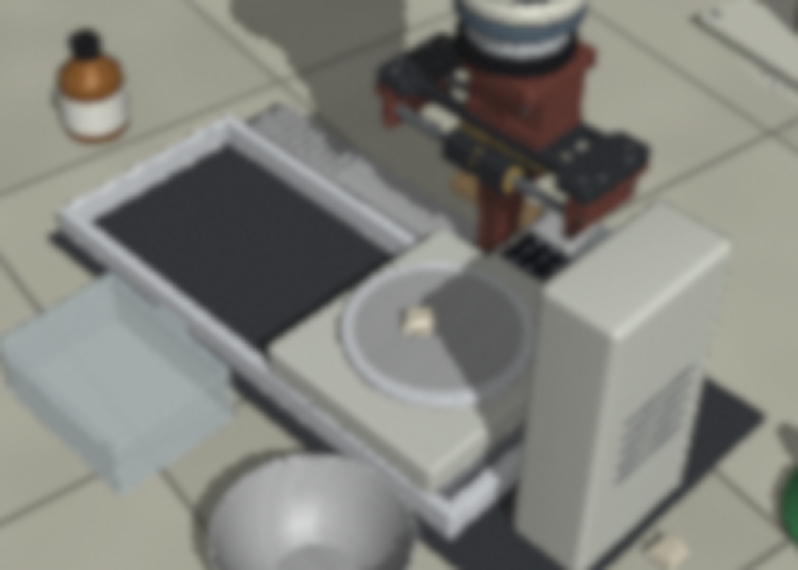

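Request:
move_arm(increments=[255,0,3,0,0,255,0,8,-1,0,255,0,14,-4,0,255,0,18,-20,0,255,0,20,-50,0,255,0,20,-85,0,255,0,25,-120,0,255,-20,60,-145,0,255,-40,105,-150,0,255,-50,150,-150,0,255,-50,165,-150,0,255,-50,165,-150,0])

```text
t: 15.9
ee_pos: [432.8, -121.8, 186.7]
orientation: [3.129, 0.255, 0.012]
ft_force: [0.4, 0.1, -0.2]
width: 0.6
```

```bash
python3 - <<'E'
from h import *
goal(-102,38,36)
d=ctrl.get_image("top")
z=lambda p:(np.array(p,float)+.5)/3.8-.5+[215,165]
cv2.imwrite("pics/topz9.png",cv2.resize(d["frame"][165:315,215:425,::-1],None,fx=3.8,fy=3.8,interpolation=cv2.INTER_CUBIC))
d=ctrl.get_image("scene")
cv2.imwrite("pics/scz9.png",cv2.resize(d["frame"][145:295,220:430,::-1],None,fx=3.8,fy=3.8,interpolation=cv2.INTER_CUBIC))
E
```

```text
t 15.9 station [-152.7 -125.8  186.7] world goal [455.8  48.1  36. ] shift [  49.1 -164.3  150.7] yaw -0.15 Fst [ 0.4  0.  -0.2] w 0.6
```

View pics/topz9.png

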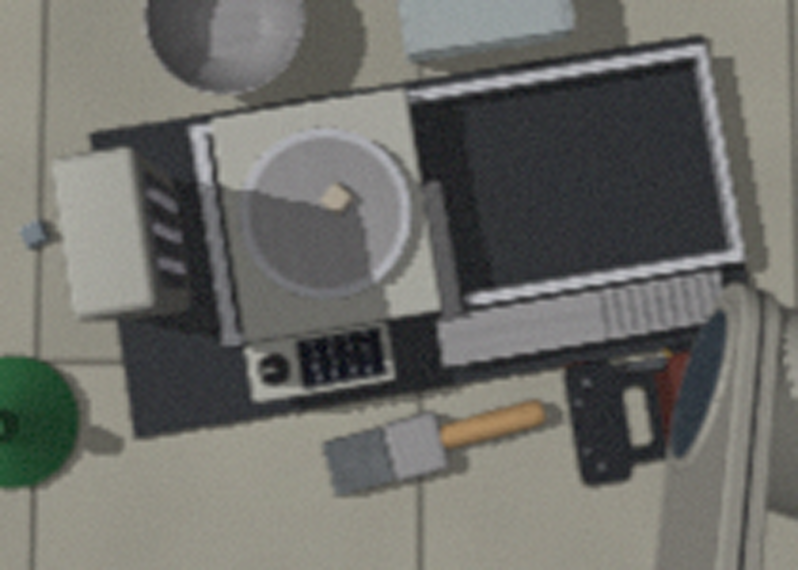

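View pics/scz9.png

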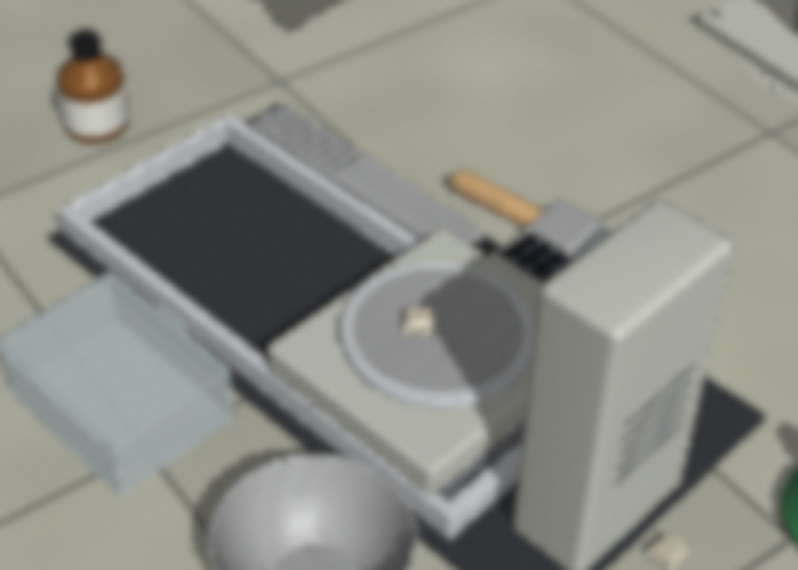

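```bash
python3 - <<'E'
from h import *
a=np.load("top0.npy").astype(np.float32).mean(2)
d=ctrl.get_image("top"); b=d["frame"].astype(np.float32).mean(2)
x0,x1,y0,y1=386,408,237,247
t=a[y0:y1,x0:x1]
for k,(X0,X1,Y0,Y1) in {"bar":(384,408,237,247),"rail(ref)":(395,413,176,225)}.items():
    t=a[Y0:Y1,X0:X1]; s=b[Y0-4:Y1+4,X0-4:X1+4]
    r=cv2.matchTemplate(s,t,cv2.TM_CCOEFF_NORMED); _,m,_,p=cv2.minMaxLoc(r); 
    row=r[p[1],max(p[0]-1,0):p[0]+2]; sub=(row[0]-row[2])/(2*(row[0]-2*row[1]+row[2]))
    print(k,m,p[0]-4+sub,p[1]-4)
for zz in (28.,14.):print("bar end px if z",zz,proj(d,st(O,YAW,[[-102,-195,zz]])).round(2))
c,s_=np.cos(YAW),np.sin(YAW);R=np.array([[c,-s_],[s_,c]])
z=lambda p:(np.array(p,float)+.5)/3.8-.5+[215,165]
for n,p,h in [("housing front far, rear far",[[212,120],[405,90]],54),("platter",[[328,211]],64),("pod rear",[[388,330],[394,384]],54),("keycap",[[335,197]],75)]:
    q=onz(d,z(p),float(h)); print(n,((q[:,:2]-O)@R).round(1).tolist())
E
```

```text
bar 0.6678810119628906 -0.12263472 0
rail(ref) 0.99297696352005 0.008258604 0
bar end px if z 28.0 [[405.65 242.47]]
bar end px if z 14.0 [[404.5  242.55]]
housing front far, rear far [[78.8, 147.6], [78.3, 10.0]]
platter [[1.7, 77.1]]
pod rear [[-86.3, 49.1], [-123.8, 51.0]]
keycap [[9.6, 70.7]]
```

```bash
python3 - <<'E'
from workcell import ctrl
print(ctrl.close_job())
E
```

```text
the job is handed in; nothing more can be done
None
```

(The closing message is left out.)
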